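Seat a bearing cap and swing its clip over it

TASK

With the fingertips, push the loose aluminium cap across the top of the blue bearing housing until it drops into its round recess and lies flat and fully home, then push the red swing clip by its black pin round over the cap to its stop. The cap is only to be slid, never picked up, and everything else on the bench stays where it is.

Things in the scene. Friction and masses are not known exactly. Their poses are not given: they have to be found in the camera images.
- housing: Blue bearing housing bolted to the bench, a flat block 280 x 160 x 30 mm (x, y, z). Origin: centre of its underside, on the bench; z up. Its round recess is in the +x half, the loose cap starts on the -x half of its top face (z = 30 mm), and the clip pivots near its +x end. Cannot move.
- recess (a point): Centre of the recess floor, 12 mm below the housing's top face (18 mm above the bench), at x = 45 mm, y = 0 in the housing's frame, axes as the housing's. The recess is round, 104 mm in diameter, 12 mm deep, black floor.
- cap: Loose aluminium bearing cap, a flat disc 96 mm in diameter and 12 mm thick, about 0.24 kg, lower edge bevelled 2 mm. Origin: centre of its underside; z up. It starts flat on the housing's top face. It drops in only when it is nearly concentric with the recess (4 mm of play all round); its top is then flush with the housing's top face.
- clip_pivot (a point): Vertical pivot axis of the red clip, at x = 113 mm, y = 0 in the housing's frame; the point lies on the housing's top face (30 mm above the bench). The pivot screw stands up to 44 mm above the bench.
- clip_pin (a point): Middle of the black upright pin at the free end of the red clip, on the pin's axis, 45 mm from the pivot axis and 52 mm above the bench. The pin is 14 mm in diameter, standing from 39 to 65 mm above the bench, on an arm 18 mm wide whose underside is 3 mm above the housing's top face.
- clip (a joint): Angle of the red clip about its pivot, rad. 0: parked, the arm pointing along the housing's +y, clear of the recess; it grows anticlockwise seen from above, to a hard stop at 1.57, where the arm points along the housing's -x and its pin stands over the cap, 23 mm from the recess centre. It stays where it is left; about 1 to 2 N at the pin moves it.
- bush: Small brass bush standing on the housing near its +x end on the -y side (x = 112 mm, y = -46 mm in the housing's frame, a few mm more or less), 24 mm in diameter, 26 mm tall. Origin: centre of its underside. Leave alone.
- mug: Blue mug, 80 mm across, 90 mm tall, on the bench on the robot's right. Origin: centre of its underside. Leave alone.
- spanner: Steel spanner, 200 mm long, lying on the bench on the robot's left. Origin: middle of its underside. Leave alone.
- oilcan: Red oil bottle, 60 mm across, 170 mm tall, standing on the bench on the robot's left. Origin: centre of its underside. Leave alone.
- socket: Steel socket, 28 mm across, 38 mm tall, on the bench on the robot's right. Origin: centre of its underside. Leave alone.
- driver: Screwdriver with a yellow handle, 200 mm long, lying on the bench on the robot's right. Origin: middle of its underside. Leave alone.
- collar: Dark steel collar, 56 mm across, 22 mm tall, lying flat on the bench on the robot's left. Origin: centre of its underside. Leave alone.
There are look-alikes about, which are no part of the job. There is more than one size of the cap; the one meant has the size given above.

How it is judged:
By the outcome, as a careful person would: the job done as asked, in the order asked, and still so for the second after the job is handed in, with the robot touching nothing.
It also fails if it takes over 54 s, if anything falls off the work surface, if the arm or the gripper's body presses on something with over 40 N, if the wrist force passes 120 N, or if a joint passes its speed limit or range.

ROBOT

A 6-joint arm with a two-finger parallel gripper is mounted at the origin on the work surface. World frame = base frame: x ahead of the robot, y to its left, z up, the work surface at z = 0. Lengths are in m, angles in rad, forces in N, time in s.
With the tool pointing down it reaches from about 0.4 to 0.925 m from the base axis. Payload 3.4 kg.
Tool frame: the origin (TCP) lies at the very end of the fingers, on their centre line; the grasp point (between the pads) lies 19 mm behind it (manip.pinch_z is the distance from the TCP to the grasp point, in m); x points along the fingers, y is the direction in which the jaws open and shut, and the axes are right-handed (so a half turn about x gives the same grasp; the last joint's range is limited). The gripper opens to 85 mm and grips with 20 to 120 N. Pads are 22 mm wide; open, the fingers measure 114 mm over their backs; the gripper's body (76 mm by 85 mm) begins 54 mm behind the grasp point. The pads swing forward as they close: fully open they stand 13 mm farther back than shut.
Start: joints at [-1.397, 0.307, 1.506, -0, 1.328, -0.073], TCP at [0.14, -0.558, 0.231] pointing down, gripper open.
Joint ranges: [-3.12, 3.12], [-1.05, 2.28], [0.14, 2.33], [-1.42, 4.57], [0.1, 2.73], [-2.68, 2.68]. Speed limits (rad/s): [2.57, 2.57, 3.14, 3.14, 3.14, 3.14].

INTERFACE

Orientations are given as a rotation vector (axis times angle).
In Python, from station import manip gives the robot as it stands.
- The arm moves only by the tool jog_arm, never from a script. Its argument "commands" is one flat list of numbers, 7 for each row, row after row: the turn, a rotation vector about the tool's x, y, z in rad, then the shift along the tool's x, y, z in mm, then the closure, from -1 (fully open) to 1 (shut), so that 0 is half open. In form: [rx, ry, rz, dx, dy, dz, hand, rx, ry, rz, dx, dy, dz, hand, ...]. A call has 1 to 10 rows; each row shifts and turns the commanded pose from where the row before left it, along the tool's axes as they then stand; what a row does not reach is not made up. A row lasts 1/8 s, in which the tool goes at most 62.5 mm and 10.7 degrees, less where a joint would pass 70% of its speed; a pose out of reach is approached as far as the arm can. A call is refused whole if a number of a shift passes 62.5 or a number of a turn 0.188, either way. A call with a gripper value outside its range is refused whole. The fingers move at their own pace and stop on an object; "squeeze" is the grip in N (left out, the last holds). Time passes only in rows, so rows that do not move let the fingers close. It gives the time, the measured TCP pose, the force and the opening at its end, in the units of the state.
- manip.read_state(): the state, without advancing time (a new reading comes with each control period).
- manip.capture(name): name is "side" or "top"; returns (picture, depth): 384x512x3 uint8, red, green, blue; 384x512 float32, m along the optical axis (not along the pixel's ray), 0 where there is no reading.
- manip.camera_info(name): a dict with "fx", "fy", "cx", "cy" (pixels), "distortion" ([k1, k2, p1, p2, k3] as OpenCV has them; the pictures are not rectified), "extrinsics" (4x4, takes a point from world to camera coordinates). Camera axes: x right, y up, looking along -z (the intrinsics and any distortion apply to the point x, -y, -z); pixel columns grow to the right and rows downward; lengths in m; the calibration is good to about 2 mm. A picture is of the moment at which its call begins. camera_info takes no time and is no camera call.
- manip.job_done(): hands the job in, once; it reports no verdict.
Trained networks look in the newest picture that a camera, given by its name, has taken for a name from the list of things; names that differ only in an ending like _2 or _b are one class to them, and where a whole thing is asked for, a point or a joint stands for the part that bears it (a point fixed in the world has none). Each returns a list of dicts, best first, with "conf" (0 to 1); they miss things now and then, are a little off and sometimes report something else, mostly with a low value. They report only what shows in the picture. A call takes as long as a camera call. They do not tell look-alikes from the thing itself.
- manip.find_in(thing, camera): "at" ([x, y, z] in m, in world coordinates, good to about 4 mm: the middle of the surface that is visible of it).
- manip.cut_out(thing, camera): "pixels" (384x512 bool, what is visible of it).
- manip.place_of(thing, camera): "at" ([x, y, z] in m, in world coordinates, good to about 4 mm: a listed point, or the origin of a listed thing).
The state is a dict: "time_s": time; "qpos": joint angles; "qvel": joint speeds; "effort": joint torques, N m; "position": TCP position; "eef_rot": TCP orientation; "ft_force": force on the tool from outside, world axes, zero at the start; "moment": the same for the moment, N m; "grip_width": finger opening in m.
Only numpy, scipy, OpenCV 4.12 (cv2) and the standard library are available. Lean on these libraries where they do the work, as an engineer would, in place of code of your own. Each camera call takes 0.05 s, during which the arm holds its last target.

## Working session

There is one attempt and no reset: what is moved stays moved. The work goes in short steps, Python scripts to look and compute and a tool call to move; the robot and the scene stay as the last step left them, time stands still between calls to the robot, and variables do not carry over. Pictures are saved under pics/ and viewed, and the job is handed in when it is done.

Besides the shell and the picture viewer there is one more tool, called after "Emit:" as name(argument=value, ...), one argument or row to a line, values as JSON. jog_arm: Moves the arm, as the interface text tells. Its arguments: {"type":"object","properties":{"commands":{"type":"array","items":{"type":"number"}},"squeeze":{"type":"number"}},"required":["commands"]}

```bash
mkdir -p pics; cat > h.py <<'E'
import numpy as np, cv2
from station import manip
def save(img,name): cv2.imwrite('pics/'+name,cv2.cvtColor(img,cv2.COLOR_RGB2BGR))
def world(cam,uv,d):
    ci=manip.camera_info(cam);K=np.array([[ci['fx'],0,ci['cx']],[0,ci['fy'],ci['cy']],[0,0,1.]])
    p=cv2.undistortPoints(np.array(uv,float).reshape(-1,1,2),K,np.array(ci['distortion'],float)).reshape(-1,2)
    d=np.array(d,float).reshape(-1)
    c=np.c_[p[:,0]*d,-p[:,1]*d,-d,np.ones(len(d))]
    return (np.linalg.inv(np.array(ci['extrinsics']))@c.T).T[:,:3]
def proj(cam,P):
    ci=manip.camera_info(cam);K=np.array([[ci['fx'],0,ci['cx']],[0,ci['fy'],ci['cy']],[0,0,1.]])
    P=np.atleast_2d(P);c=(np.array(ci['extrinsics'])@np.c_[P,np.ones(len(P))].T).T[:,:3]
    c=c*[1,-1,-1]
    return cv2.projectPoints(c,np.zeros(3),np.zeros(3),K,np.array(ci['distortion'],float))[0].reshape(-1,2)
E
python3 - <<'E'
from h import *
s=manip.read_state();print({k:np.round(v,3) for k,v in s.items()})
for c in('side','top'):
    im,d=manip.capture(c);save(im,c+'0.png');np.save(c+'0.npy',d)
    e=np.linalg.inv(np.array(manip.camera_info(c)['extrinsics']));print(c,np.round(e,3).tolist())
for t in('housing','cap','recess','clip_pivot','clip_pin','bush'):
    for c in ('top','side'):
        print(t,c,[(np.round(r['at'],3).tolist(),round(r['conf'],2),proj(c,r['at']).round().tolist()) for r in manip.place_of(t,c)[:4]])
E
```

```text
{'time_s': np.float64(0.0), 'qpos': array([-1.398,  0.308,  1.508,  0.   ,  1.328, -0.073]), 'qvel': array([-0.   , -0.001, -0.002, -0.001, -0.001, -0.001]), 'effort': array([-2.0000e-03, -4.5755e+01, -2.5192e+01, -0.0000e+00,  1.3000e-02,
       -0.0000e+00]), 'position': array([ 0.14 , -0.557,  0.23 ]), 'eef_rot': array([ 2.091,  0.261, -2.091]), 'ft_force': array([0.499, 0.003, 0.423]), 'moment': array([-0.006, -0.015, -0.063]), 'grip_width': np.float64(0.085)}
side [[0.999, 0.001, -0.038, 0.467], [-0.031, 0.57, -0.821, -1.205], [0.021, 0.821, 0.57, 0.892], [0.0, 0.0, 0.0, 1.0]]
top [[-0.008, 0.996, -0.09, 0.403], [-1.0, -0.009, -0.009, -0.02], [-0.01, 0.09, 0.996, 1.281], [0.0, 0.0, 0.0, 1.0]]
housing top []
housing side [([0.589, -0.006, -0.002], 0.63, [[271.0, 207.0]]), ([0.444, 0.51, 0.002], 0.45, [[225.0, 127.0]])]
cap top [([0.672, 0.225, -0.001], 0.9, [[180.0, 147.0]]), ([0.579, -0.247, 0.001], 0.83, [[323.0, 173.0]]), ([0.649, -0.039, 0.035], 0.76, [[259.0, 151.0]])]
cap side [([0.647, -0.045, 0.03], 0.81, [[292.0, 206.0]]), ([0.669, 0.22, 0.002], 0.78, [[290.0, 167.0]]), ([0.576, -0.247, -0.003], 0.56, [[272.0, 262.0]])]
recess top [([0.55, 0.009, 0.019], 0.88, [[245.0, 182.0]])]
recess side [([0.546, 0.008, 0.021], 0.79, [[257.0, 199.0]])]
clip_pivot top [([0.488, 0.034, 0.027], 0.75, [[237.0, 201.0]]), ([0.646, -0.038, 0.032], 0.72, [[259.0, 152.0]])]
clip_pivot side [([0.486, 0.032, 0.037], 0.59, [[237.0, 190.0]])]
clip_pin top [([0.468, -0.007, 0.051], 0.56, [[250.0, 207.0]])]
clip_pin side [([0.547, 0.01, 0.018], 0.73, [[257.0, 199.0]]), ([0.469, -0.007, 0.05], 0.53, [[231.0, 193.0]])]
bush top [([0.5, 0.078, 0.029], 0.41, [[223.0, 198.0]]), ([0.442, 0.514, 0.003], 0.21, [[93.0, 217.0]])]
bush side [([0.505, 0.075, 0.028], 0.6, [[243.0, 184.0]])]
```

```bash
python3 - <<'E'
import cv2
a=cv2.imread('pics/top0.png');cv2.imwrite('pics/top0c.png',cv2.resize(a[100:260,160:360],None,fx=4,fy=4,interpolation=cv2.INTER_CUBIC)[:600])
a=cv2.imread('pics/side0.png');cv2.imwrite('pics/side0c.png',cv2.resize(a[150:270,190:370],None,fx=4,fy=4,interpolation=cv2.INTER_CUBIC))
E
```

```text
(no output)
```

View pics/top0.png

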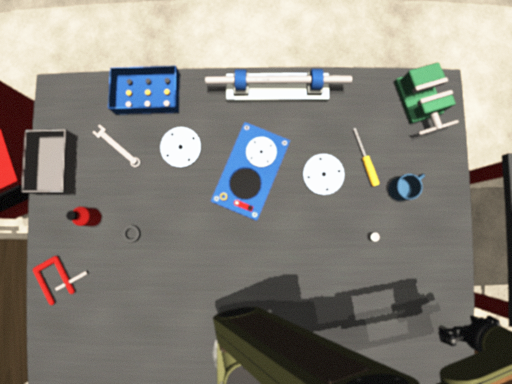

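View pics/side0.png

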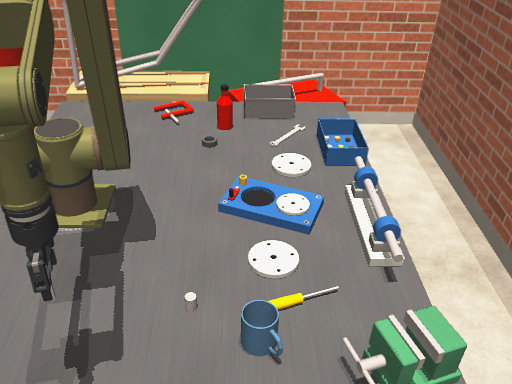

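```bash
ls pics
```

```text
side0.png
side0c.png
top0.png
top0c.png
```

View pics/top0c.png

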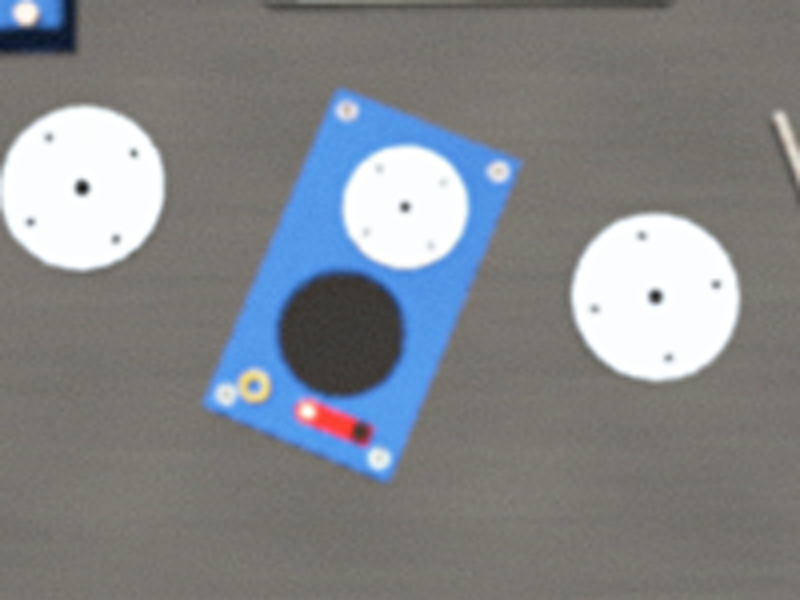

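View pics/side0c.png

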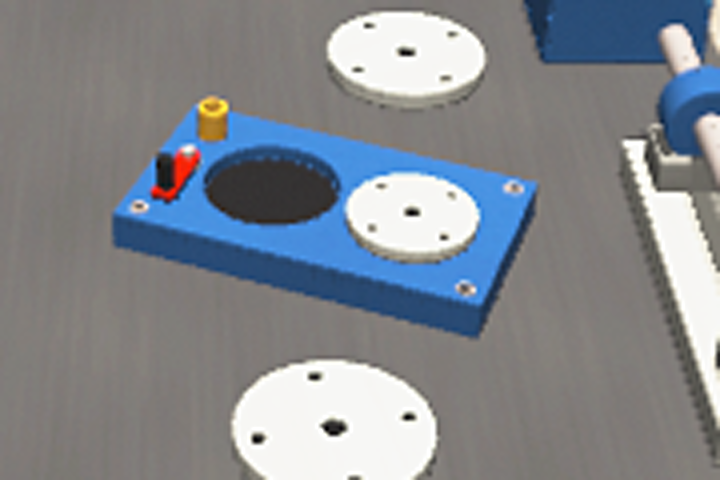

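The candidate caps in the top view are at (180,147), (323,174) and (261,151). The two on the bench are clearly larger, about 125 mm across. The one on the housing at (261,151) is the right size and location. In the crops the clip is parked at (245,205) with its pin at (250,207), and the bush is at (223,196). Next I'll measure these precisely.

```bash
cat >> h.py <<'E'
def onplane(cam,uv,z):
    a=world(cam,uv,np.full(len(np.reshape(uv,(-1,2))),1.0));e=np.linalg.inv(np.array(manip.camera_info(cam)['extrinsics']))[:3,3]
    t=(z-e[2])/(a[:,2]-e[2]);return e+(a-e)*t[:,None]
def blobs(cam,im,kind,box,z,minA=20):
    u0,v0,u1,v1=box;S=6
    c=cv2.resize(im[v0:v1,u0:u1],None,fx=S,fy=S,interpolation=cv2.INTER_CUBIC)
    h=cv2.cvtColor(c,cv2.COLOR_RGB2HSV).astype(int)
    H,Sa,V=h[...,0],h[...,1],h[...,2]
    m={'white':(Sa<70)&(V>170),'black':(V<110),'blue':(H>95)&(H<125)&(Sa>110)&(V>90),'red':((H<10)|(H>170))&(Sa>130)&(V>80)}[kind]
    out=[]
    cs,_=cv2.findContours(m.astype(np.uint8),cv2.RETR_EXTERNAL,cv2.CHAIN_APPROX_NONE)
    for k in sorted(cs,key=cv2.contourArea,reverse=True):
        if cv2.contourArea(k)<minA*S*S: break
        uv=(k.reshape(-1,2)+.5)/S-.5+[u0,v0]
        P=onplane(cam,uv,z)[:,:2].astype(np.float32)
        out.append(P)
    return out
E
python3 - <<'E'
from h import *
for cam,box in(('top',(205,115,300,225)),('side',(210,170,335,235))):
    im=cv2.cvtColor(cv2.imread(f'pics/{cam}0.png'),cv2.COLOR_BGR2RGB)
    for k,z in(('white',.042),('black',.03),('blue',.03)):
        for P in blobs(cam,im,k,box,z)[:2]:
            el=cv2.fitEllipse(P);r=cv2.minAreaRect(P)
            print(cam,k,'ell',np.round(el[0],4),np.round(el[1],4),'rect',np.round(r[0],4),np.round(r[1],3),r[2], )
            if k=='blue':print(np.round(cv2.boxPoints(r),4).tolist())
d=np.load('top0.npy')
for u,v in((261,151),(245,183),(250,165),(340,250),(250,207)):print(u,v,world('top',[u,v],d[v,u]).round(4))
E
```

```text
top white ell [ 0.6454 -0.0437] [0.0988 0.0993] rect [ 0.6454 -0.0439] [0.099 0.1  ] 63.407596588134766
top white ell [0.5017 0.0821] [0.0258 0.0449] rect [0.503  0.0849] [0.028 0.043] 2.011481285095215
top black ell [0.5456 0.0081] [0.0963 0.097 ] rect [0.5455 0.0083] [0.096 0.096] 89.4986801147461
top blue ell [ 0.5864 -0.0092] [0.1835 0.3437] rect [ 0.5867 -0.0093] [0.162 0.282] 66.8835220336914
[[0.4253000020980835, -0.02850000001490116], [0.6845999956130981, -0.13920000195503235], [0.748199999332428, 0.00989999994635582], [0.48890000581741333, 0.12049999833106995]]
side white ell [ 0.6477 -0.0431] [0.0964 0.1002] rect [ 0.6479 -0.0429] [0.098 0.1  ] 32.348777770996094
side white ell [0.6657 0.127 ] [0.0266 0.1011] rect [0.6654 0.1249] [0.097 0.026] 0.09959692507982254
side black ell [0.5468 0.0049] [0.0895 0.1027] rect [0.5471 0.0052] [0.092 0.101] 84.51085662841797
side black ell [ 0.7099 -0.0934] [0.0089 0.1965] rect [ 0.7117 -0.0884] [0.184 0.012] 65.93489074707031
side blue ell [ 0.593  -0.0285] [0.2242 0.3218] rect [ 0.5852 -0.0241] [0.198 0.287] 67.00214385986328
[[0.4147000014781952, -0.05909999832510948], [0.678600013256073, -0.17110000550746918], [0.7558000087738037, 0.01080000028014183], [0.4918999969959259, 0.12280000001192093]]
261 151 [[ 0.6465 -0.0443  0.0414]]
245 183 [[0.5471 0.008  0.0169]]
250 165 [[ 0.6035 -0.0087  0.03  ]]
340 250 [[ 0.3279 -0.2988 -0.0058]]
250 207 [[ 0.467  -0.008   0.0646]]
```

```bash
python3 - <<'E'
from h import *
from scipy.spatial.transform import Rotation as R
s=manip.read_state();M=R.from_rotvec(s['eef_rot']).as_matrix();print(M.round(3))
print('yaw y',np.degrees(np.arctan2(M[1,1],M[0,1])),'yaw z',np.degrees(np.arctan2(M[1,2],M[0,2])),'q1,q6 deg',np.degrees(s['qpos'][[0,5]]))
c=np.array([.5867,-.0093]);th=np.radians(156.88);ux=np.array([np.cos(th),np.sin(th)]);uy=np.array([-ux[1],ux[0]])
for n,p in dict(cap=(-68,8),rec=(45,0),piv=(113,0),pin=(113,45),pinend=(68,0),bush=(112,-46)).items():
    print(n,(c+ux*p[0]/1e3+uy*p[1]/1e3).round(4))
for p in((.646,-.0438),(.6477,-.0431),(.505,.0765)):
    print(((np.array(p)-c)@np.c_[ux,uy]*1e3).round(1))
for cam in('top','side'):
  for t in('mug','socket','collar','oilcan','driver','spanner','cap'):
    manip.capture if 0 else None
E
```

```text
[[ 0.     0.244 -0.97 ]
 [-0.    -0.97  -0.244]
 [-1.     0.    -0.   ]]
yaw y -75.85961780603428 yaw z -165.85961775841872 q1,q6 deg [-80.07102987  -4.21163354]
cap [ 0.6461 -0.0434]
rec [0.5453 0.0084]
piv [0.4828 0.0351]
pin [ 0.4651 -0.0063]
pinend [0.5242 0.0174]
bush [0.5018 0.077 ]
[-68.1   8.4]
[-69.4   7.1]
[108.8 -46.8]
```

Emit:
jog_arm(
  commands=[0.1625, 0, 0, 0, 0, 0, -0.3, 0.1625, 0, 0, 0, 0, 0, -0.3, 0.1625, 0, 0, 0, 0, 0, -0.3, 0.1625, 0, 0, 0, 0, 0, -0.3, 0, 0, 0, 0, 0, 0, -0.3],
)

```text
time_s: 1.32
position: [0.1405, -0.5576, 0.2313]
eef_rot: [-2.001, 0.407, 2.001]
ft_force: [-0.2, 0.6, -0.5]
grip_width: 0.0555
```

```bash
cat >> h.py <<'E'
from scipy.spatial.transform import Rotation as R
C=np.array([.5867,-.0093]);TH=np.radians(156.88);UX=np.array([np.cos(TH),np.sin(TH)]);UY=np.array([-UX[1],UX[0]])
def H(p): return (np.array(p)-C)@np.c_[UX,UY]*1e3
def W(p): return C+UX*p[0]/1e3+UY*p[1]/1e3
def st():
    s=manip.read_state();M=R.from_rotvec(s['eef_rot']).as_matrix()
    print('t',round(float(s['time_s']),2),'H',H(s['position'][:2]).round(1),'z',round(s['position'][2]*1e3,1),'yawy-hy deg',round(np.degrees(np.arctan2(M[1,1],M[0,1])-np.arctan2(UY[1],UY[0])),2),'down',M[:,0].round(3),'F',np.round(s['ft_force'],1),'w',round(s['grip_width']*1e3,1),'q',np.round(s['qpos'],2))
    return s,M
def goto(hx,hy,z):
    s,M=st();t=np.r_[W((hx,hy)),z/1e3]; print('shift tool mm',(M.T@(t-s['position'])*1e3).round(1))
E
python3 -c "
from h import *
goto(-135,8,230)"
```

```text
t 1.32 H [195.1 679.5] z 231.3 yawy-hy deg 0.12 down [ 0. -0. -1.] F [-0.2  0.6 -0.5] w 55.5 q [-1.4   0.31  1.51  0.    1.33  0.57]
shift tool mm [   1.3 -670.8 -331.5]
```

Emit:
jog_arm(
  commands=[0, 0, 0, 0, -30, -15, -0.3, 0, 0, 0, 0, -54, -27, -0.3, 0, 0, 0, 0, -54, -27, -0.3, 0, 0, 0, 0, -54, -27, -0.3, 0, 0, 0, 0, -54, -27, -0.3, 0, 0, 0, 0, -54, -27, -0.3, 0, 0, 0, 0, -54, -27, -0.3, 0, 0, 0, 0, -54, -27, -0.3, 0, 0, 0, 0, -54, -27, -0.3, 0, 0, 0, 0, -54, -27, -0.3],
)

```text
time_s: 2.58
position: [0.5817, -0.1828, 0.2315]
eef_rot: [-2.003, 0.406, 2.002]
ft_force: [0.0, -0.9, 0.2]
grip_width: 0.0558
```

Emit:
jog_arm(
  commands=[0, 0, 0, 0, -54, -26, -0.3, 0, 0, 0, 0, -54, -26, -0.3, 0, 0, 0, 0, -30, -15, -0.3, 0, 0, 0, 30, -15, -5, -0.3, 0, 0, 0, 50, 0, 0, -0.3, 0, 0, 0, 40, 0, 0, -0.3, 0, 0, 0, 0, 0, 0, -0.3],
)

```text
time_s: 3.45
position: [0.7033, -0.0711, 0.107]
eef_rot: [-1.992, 0.407, 2.011]
ft_force: [-0.9, -0.5, -0.4]
grip_width: 0.0553
```

```bash
python3 - <<'E'
from h import *
goto(-135,8,60)
for c in('top','side'):
    im,d=manip.capture(c);save(im,c+'1.png');np.save(c+'1.npy',d)
a=cv2.imread('pics/side1.png');cv2.imwrite('pics/side1c.png',cv2.resize(a[110:260,210:370],None,fx=4,fy=4,interpolation=cv2.INTER_CUBIC))
E
```

```text
t 3.45 H [-131.5   11.1] z 107.0 yawy-hy deg 0.17 down [-0.009  0.001 -1.   ] F [-0.9 -0.5 -0.4] w 55.3 q [-0.16  0.59  1.35 -0.    1.21  1.81]
shift tool mm [47.  -3.1 -3.9]
```

View pics/side1c.png

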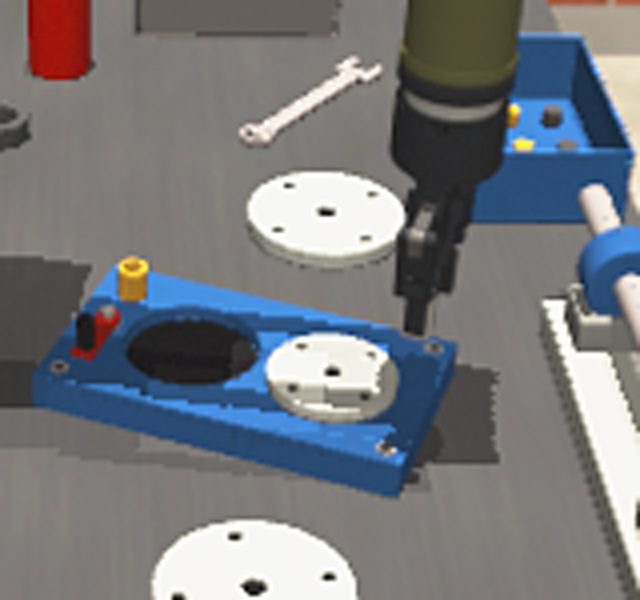

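View pics/top1.png

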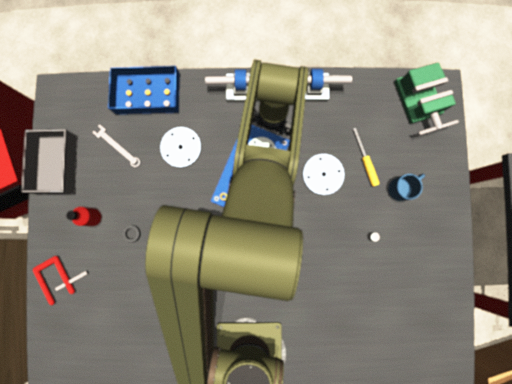

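```bash
python3 - <<'E'
from h import *
for hy in(-35,11,40+11,30+11):
  for z in(107,112,117): print(hy,z,((proj('side',np.r_[W((-131.5,hy)),z/1e3])-[210,110])*4).round(0))
d=np.load('side1.npy')
for u,v in((414,325),(405,320),(425,275),(440,280),(412,310)):
    U,V=u/4+210,v/4+110; p=world('side',[U,V],d[int(V+.5),int(U+.5)])[0];print(u,v,H(p[:2]).round(1),p[2].round(4))
E
```

```text
-35 107 [[437. 286.]]
-35 112 [[438. 280.]]
-35 117 [[438. 274.]]
11 107 [[420. 320.]]
11 112 [[421. 314.]]
11 117 [[422. 308.]]
51 107 [[405. 350.]]
51 112 [[406. 344.]]
51 117 [[406. 338.]]
41 107 [[409. 342.]]
41 112 [[410. 336.]]
41 117 [[410. 331.]]
414 325 [-136.    52.5] 0.1302
405 320 [-128.8   49.4] 0.1304
425 275 [-143.    69.8] 0.183
440 280 [-136.   -19.9] 0.1226
412 310 [-132.8   49.5] 0.1398
```

Emit:
jog_arm(
  commands=[0, 0, 0, 30, -3, 0, -0.3, 0, 0, 0, 30, 0, 0, -0.3, 0, 0, 0, 7, 0, 0, -0.3, 0, 0, 0, 0, 0, 0, -0.3, 0, 0, 0, 0, 0, 0, -0.3],
)

```text
time_s: 4.18
position: [0.7093, -0.0693, 0.0466]
eef_rot: [-2.004, 0.408, 1.996]
ft_force: [0.4, 0.5, -0.2]
grip_width: 0.0553
```

```bash
python3 - <<'E'
from h import *
goto(-131,8,33)
for c in('side',):
    im,d=manip.capture(c);save(im,c+'2.png');np.save(c+'2.npy',d)
a=cv2.imread('pics/side2.png');cv2.imwrite('pics/side2c.png',cv2.resize(a[165:255,260:360],None,fx=6,fy=6,interpolation=cv2.INTER_CUBIC))
E
```

```text
t 4.17 H [-136.3    7. ] z 46.6 yawy-hy deg 0.02 down [ 0.004 -0.001 -1.   ] F [ 0.4  0.5 -0.2] w 55.3 q [-0.16  0.65  1.4  -0.    1.09  1.82]
shift tool mm [13.6  1.   5.3]
```

View pics/side2c.png

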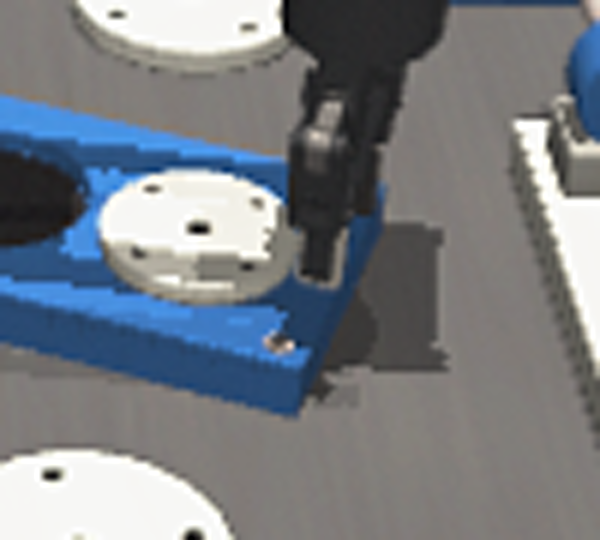

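Emit:
jog_arm(
  commands=[0, 0, 0, 9, 0, 0, -0.3, 0, 0, 0, 5, 0, 0, -0.3, 0, 0, 0, 0, 0, 0, -0.3],
)

```text
time_s: 4.6
position: [0.7069, -0.0689, 0.0294]
eef_rot: [-1.998, 0.409, 2.002]
ft_force: [-0.4, 0.3, 0.0]
grip_width: 0.0557
```

```bash
python3 - <<'E'
from h import *
goto(-131,8,33)
for c in('side',):
    im,d=manip.capture(c);save(im,c+'3.png');np.save(c+'3.npy',d)
a=cv2.imread('pics/side3.png');cv2.imwrite('pics/side3c.png',cv2.resize(a[165:255,260:360],None,fx=6,fy=6,interpolation=cv2.INTER_CUBIC))
for z in (30,35,40):
  for hy in(36,42,50):print(z,hy,((proj('side',np.r_[W((-136,hy)),z/1e3])-[260,165])*6).round(0))
E
```

```text
t 4.6 H [-134.     7.6] z 29.4 yawy-hy deg 0.02 down [-0.002  0.    -1.   ] F [-0.4  0.3  0. ] w 55.7 q [-0.16  0.67  1.42 -0.    1.06  1.82]
shift tool mm [-3.6  0.4  3. ]
30 36 [[310. 313.]]
30 42 [[307. 320.]]
30 50 [[302. 329.]]
35 36 [[311. 304.]]
35 42 [[308. 311.]]
35 50 [[303. 321.]]
40 36 [[312. 296.]]
40 42 [[309. 303.]]
40 50 [[304. 313.]]
```

View pics/side3c.png

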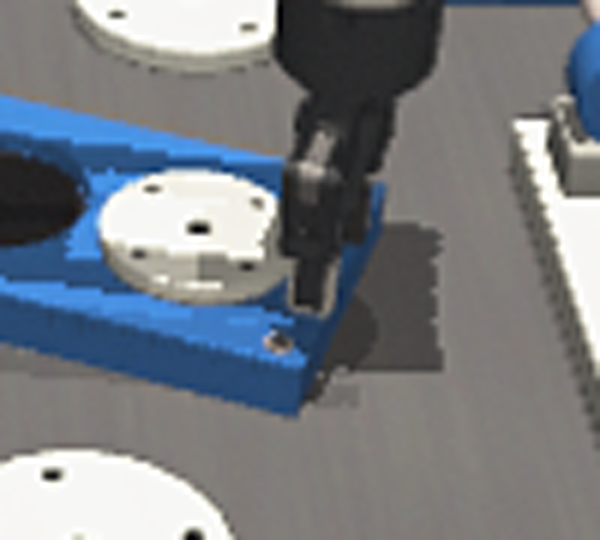

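Emit:
jog_arm(
  commands=[0, 0, 0, 2, 0, 8, -0.3, 0, 0, 0, 0, 0, 8, -0.3, 0, 0, 0, 0, -1, 8, -0.3, 0, 0, 0, 0, -1, 8, -0.3, 0, 0, 0, 0, -1, 8, -0.3, 0, 0, 0, 0, -1, 8, -0.3, 0, 0, 0, 0, 0, 8, -0.3, 0, 0, 0, 0, 0, 8, -0.3, 0, 0, 0, 0, 0, 0, -0.3],
)

```text
time_s: 5.78
position: [0.6494, -0.0398, 0.0284]
eef_rot: [-1.999, 0.408, 2.001]
ft_force: [1.0, 1.0, 0.2]
grip_width: 0.0558
```

```bash
python3 - <<'E'
from h import *
st()
im,d=manip.capture('side');save(im,'side4.png')
a=cv2.imread('pics/side4.png');cv2.imwrite('pics/side4c.png',cv2.resize(a[155:255,210:350],None,fx=5,fy=5,interpolation=cv2.INTER_CUBIC))
E
```

```text
t 5.78 H [-69.7   3.4] z 28.4 yawy-hy deg 0.03 down [-0.001  0.    -1.   ] F [1.  1.  0.2] w 55.8 q [-0.13  0.6   1.57  0.    0.97  1.85]
```

View pics/side4c.png

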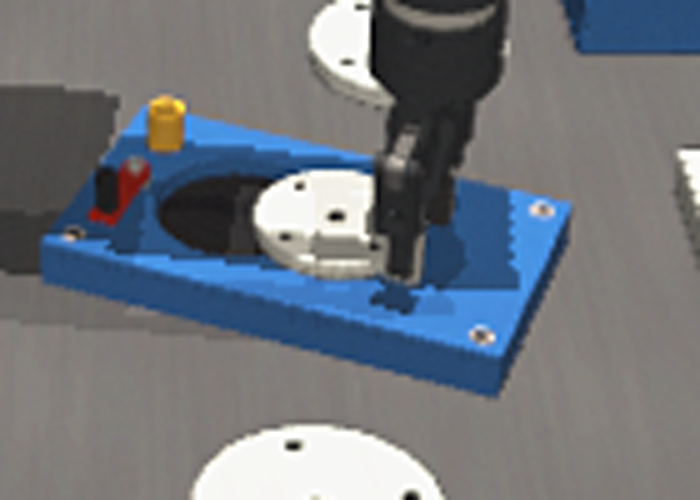

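The fingers sit against the cap's rim and it is sliding. The cap's centre is at crop (337,215) and it is partly over the recess.

```bash
python3 - <<'E'
from h import *
print(H(onplane('side',[[337/5-.4+210,215.5/5-.4+155]],.042)[0,:2]))
E
```

```text
[-19.05434388   0.780857  ]
```

Emit:
jog_arm(
  commands=[0, 0, 0, 0, -1, 8, -0.3, 0, 0, 0, 0, -1, 8, -0.3, 0, 0, 0, 0, -1, 8, -0.3, 0, 0, 0, 0, -0.5, 8, -0.3, 0, 0, 0, 0, 0, 6, -0.3, 0, 0, 0, 0, 0, 0, -0.3],
)

```text
time_s: 6.58
position: [0.6158, -0.0216, 0.0283]
eef_rot: [-1.999, 0.408, 2.001]
ft_force: [0.4, 0.0, -0.3]
grip_width: 0.0556
```

```bash
python3 - <<'E'
from h import *
st()
im,d=manip.capture('side');save(im,'side5.png')
a=cv2.imread('pics/side5.png');cv2.imwrite('pics/side5c.png',cv2.resize(a[155:255,210:350],None,fx=5,fy=5,interpolation=cv2.INTER_CUBIC))
E
```

```text
t 6.58 H [-31.6  -0.1] z 28.3 yawy-hy deg 0.03 down [-0.001  0.    -1.   ] F [ 0.4  0.  -0.3] w 55.6 q [-0.1   0.57  1.65  0.    0.93  1.87]
```

View pics/side5c.png

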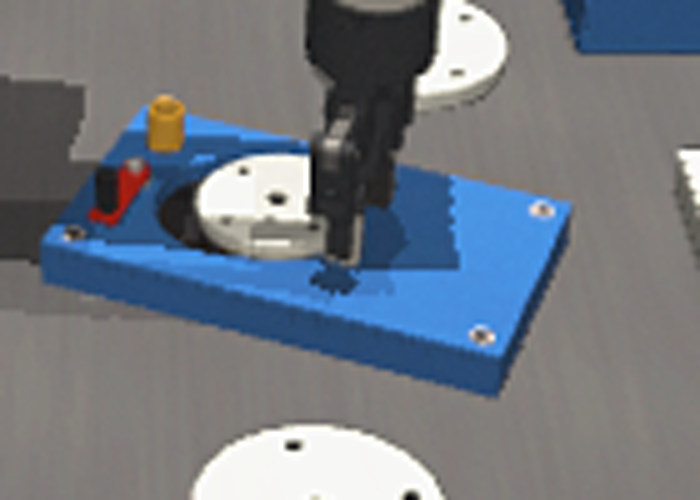

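```bash
python3 - <<'E'
from h import *
print(H(onplane('side',[[278/5-.4+210,199/5-.4+155]],.042)[0,:2]))
E
```

```text
[18.84416876 -1.50082109]
```

Emit:
jog_arm(
  commands=[0, 0, 0, 0, 0.5, 4, -0.3, 0, 0, 0, 0, 0.5, 4, -0.3, 0, 0, 0, 0, 0, 4, -0.3, 0, 0, 0, 0, 0, 4, -0.3, 0, 0, 0, 0, 0, 3, -0.3, 0, 0, 0, 0, 0, 0, -0.3],
)

```text
time_s: 7.38
position: [0.5984, -0.0153, 0.0283]
eef_rot: [-1.999, 0.409, 2.0]
ft_force: [0.2, -0.6, 0.4]
grip_width: 0.056
```

```bash
python3 - <<'E'
from h import *
st()
im,d=manip.capture('side');save(im,'side6.png')
a=cv2.imread('pics/side6.png');cv2.imwrite('pics/side6c.png',cv2.resize(a[165:235,210:310],None,fx=7,fy=7,interpolation=cv2.INTER_CUBIC))
E
```

```text
t 7.38 H [-13.2   1. ] z 28.3 yawy-hy deg 0.03 down [-0.001  0.    -1.   ] F [ 0.2 -0.6  0.4] w 56.0 q [-0.1   0.55  1.69  0.    0.9   1.88]
```

View pics/side6c.png

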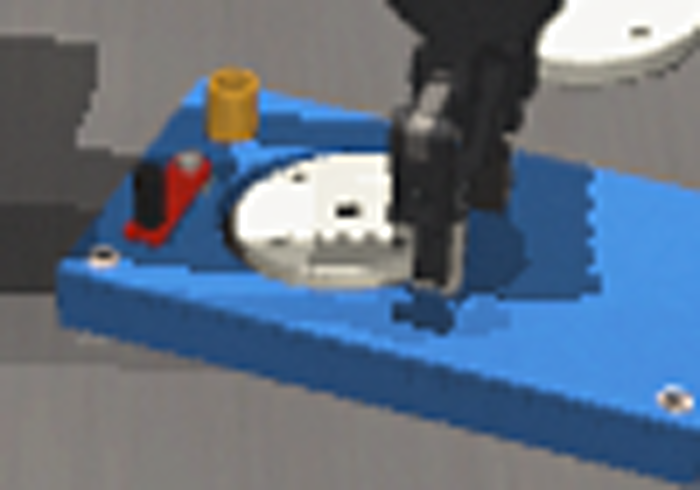

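Emit:
jog_arm(
  commands=[0, 0, 0, 0, -0.5, 3, -0.3, 0, 0, 0, 0, 0, 3, -0.3, 0, 0, 0, 0, 0, 2, -0.3, 0, 0, 0, 0, 0, 0, -0.3],
)

```text
time_s: 7.92
position: [0.5913, -0.0118, 0.0283]
eef_rot: [-1.999, 0.409, 2.0]
ft_force: [-0.6, 0.1, 0.5]
grip_width: 0.0556
```

```bash
python3 - <<'E'
from h import *
st()
im,d=manip.capture('side');save(im,'side7.png')
a=cv2.imread('pics/side7.png');cv2.imwrite('pics/side7c.png',cv2.resize(a[165:235,210:310],None,fx=7,fy=7,interpolation=cv2.INTER_CUBIC))
E
```

```text
t 7.92 H [-5.2  0.5] z 28.3 yawy-hy deg 0.02 down [-0.  0. -1.] F [-0.6  0.1  0.5] w 55.6 q [-0.09  0.54  1.71  0.    0.89  1.88]
```

View pics/side7c.png

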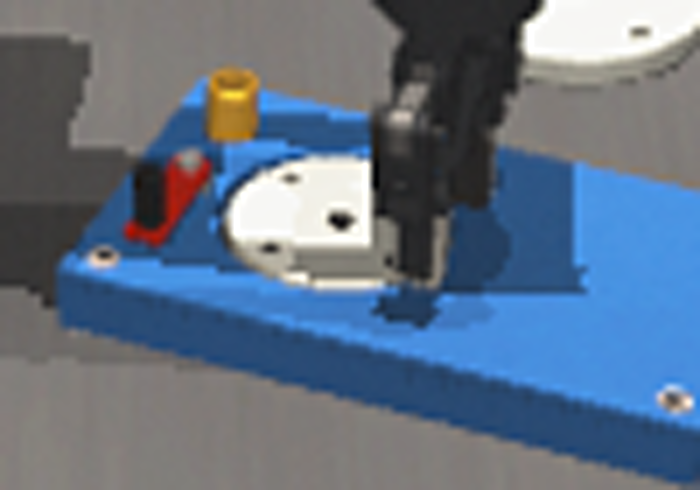

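Emit:
jog_arm(
  commands=[0, 0, 0, -2, 0, -6, -0.3, 0, 0, 0, -20, 0, -10, -0.3, 0, 0, 0, -50, 0, -40, -0.3, 0, 0, 0, -50, 0, -30, -0.3, 0, 0, 0, 0, 0, 0, -0.3],
)

```text
time_s: 8.6
position: [0.6767, -0.0472, 0.155]
eef_rot: [-2.013, 0.409, 1.985]
ft_force: [1.2, 1.0, -0.4]
grip_width: 0.0555
```

```bash
python3 - <<'E'
from h import *
st()
im,d=manip.capture('side');save(im,'side8.png');np.save('side8.npy',d)
a=cv2.imread('pics/side8.png');cv2.imwrite('pics/side8c.png',cv2.resize(a[165:235,210:310],None,fx=7,fy=7,interpolation=cv2.INTER_CUBIC))
# depth heights in recess area
for hx in(5,25,45,65,85):
    r=[]
    for hy in(-36,-18,0,18,36):
        u,v=proj('side',np.r_[W((hx,hy)),.03])[0].round().astype(int);r.append(round(world('side',[u,v],d[v,u])[0,2]*1e3,1))
    print(hx,r)
for p in((-40,0),(-20,50),(45,-65),(45,65),(-60,-50)):
    u,v=proj('side',np.r_[W(p),.03])[0].round().astype(int);print('top face',p,(world('side',[u,v],d[v,u])[0,2]*1e3).round(1))
print([(H(r['at'][:2]).round(1),np.round(r['at'][2],3),round(r['conf'],2)) for r in manip.place_of('cap','side')])
E
```

```text
t 8.6 H [-97.6  -0.5] z 155.0 yawy-hy deg -0.04 down [ 0.014 -0.002 -1.   ] F [ 1.2  1.  -0.4] w 55.5 q [-0.13  0.5   1.39 -0.    1.24  1.84]
5 [np.float64(32.6), np.float64(28.3), np.float64(29.6), np.float64(32.8), np.float64(29.5)]
25 [np.float64(29.9), np.float64(31.9), np.float64(32.1), np.float64(34.1), np.float64(33.0)]
45 [np.float64(31.8), np.float64(31.1), np.float64(35.2), np.float64(29.5), np.float64(30.2)]
65 [np.float64(32.8), np.float64(31.7), np.float64(32.9), np.float64(26.5), np.float64(29.9)]
85 [np.float64(33.1), np.float64(31.9), np.float64(30.7), np.float64(20.1), np.float64(35.6)]
top face (-40, 0) 29.7
top face (-20, 50) 30.7
top face (45, -65) 29.4
top face (45, 65) 31.4
top face (-60, -50) 32.0
[(array([  16.5, -238.4]), np.float64(0.002), 0.82), (array([-83.4, 223.3]), np.float64(0.001), 0.76), (array([40.9,  2.7]), np.float64(0.02), 0.68)]
```

View pics/side8c.png

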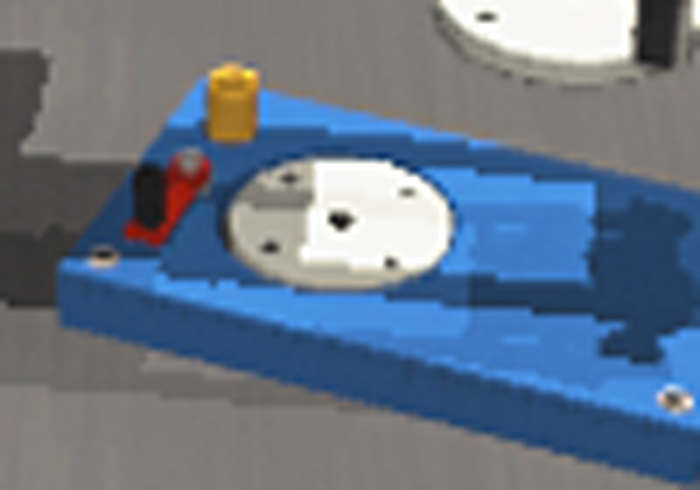

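Emit:
jog_arm(
  commands=[0, 0, 0, 0, 5, 35, 1, 0, 0, 0, 0, 10, 50, 1, 0, 0, 0, 0, 10, 50, 1, 0, 0, 0, 0, 10, 50, 1, 0, 0, 0, 0, 10, 40, 1, 0, 0, 0, 0, 0, 15, 1, 0, 0, 0, 0, 0, 0, 1, 0, 0, 0, 0, 0, 0, 1],
)

```text
time_s: 9.7
position: [0.4335, 0.0073, 0.1492]
eef_rot: [-2.002, 0.408, 1.998]
ft_force: [-0.1, -0.0, -0.0]
grip_width: 0.0001
```

```bash
python3 - <<'E'
from h import *
goto(145,46,80)
im,d=manip.capture('side');save(im,'side9.png');np.save('side9.npy',d)
im,d=manip.capture('top');save(im,'top9.png')
from scipy.linalg import lstsq
d=np.load('side9.npy');P=[]
for hx in range(10,81,3):
  for hy in range(-36,37,3):
    if (hx-45)**2+hy**2<40**2:
        u,v=proj('side',np.r_[W((hx,hy)),.03])[0].round().astype(int);p=world('side',[u,v],d[v,u])[0]
        if 0.015<p[2]<.05:P.append([*(H(p[:2])-[45,0]),p[2]*1e3])
P=np.array(P);print(lstsq(np.c_[P[:,:2],np.ones(len(P))],P[:,2])[0],len(P))
a=cv2.imread('pics/side9.png');cv2.imwrite('pics/side9c.png',cv2.resize(a[110:235,190:320],None,fx=4.5,fy=4.5,interpolation=cv2.INTER_CUBIC))
E
```

```text
t 9.7 H [147.4  44.8] z 149.2 yawy-hy deg 0.03 down [ 0.002 -0.    -1.   ] F [-0.1 -0.  -0. ] w 0.1 q [-0.08  0.2   1.91 -0.    1.04  1.89]
shift tool mm [69.2  1.2 -2.3]
[-8.19443032e-03  1.58311463e-02  3.11294401e+01] 530
```

View pics/side9c.png

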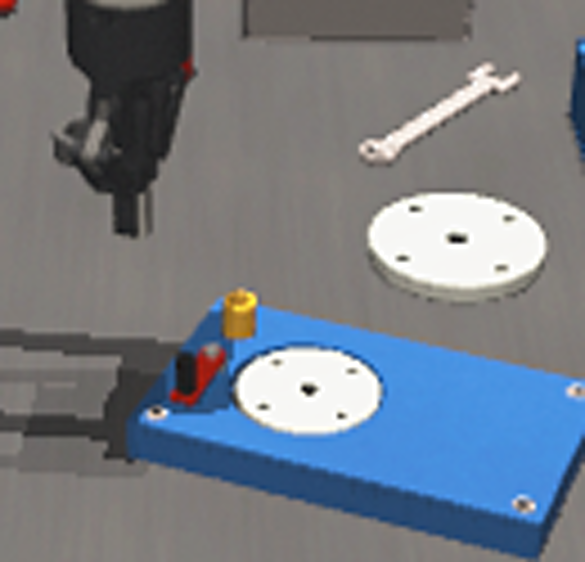

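Emit:
jog_arm(
  commands=[0, 0, 0, 40, 0, 0, 1, 0, 0, 0, 40, 0, 0, 1, 0, 0, 0, 19, 0, 0, 1, 0, 0, 0, 0, 0, 0, 1, 0, 0, 0, 0, 0, 0, 1],
)

```text
time_s: 10.42
position: [0.4328, 0.0073, 0.0505]
eef_rot: [-2.001, 0.409, 1.998]
ft_force: [-0.5, 0.1, -0.1]
grip_width: 0.0001
```

```bash
python3 - <<'E'
from h import *
goto(140,45,50)
im,d=manip.capture('side');save(im,'side10.png')
a=cv2.imread('pics/side10.png');cv2.imwrite('pics/side10c.png',cv2.resize(a[140:220,200:300],None,fx=6,fy=6,interpolation=cv2.INTER_CUBIC))
E
```

```text
t 10.43 H [148.1  45.1] z 50.5 yawy-hy deg 0.01 down [ 0.001 -0.    -1.   ] F [-0.5  0.1 -0.1] w 0.1 q [-0.08  0.35  2.03  0.    0.76  1.89]
shift tool mm [ 0.5 -0.1 -8.1]
```

View pics/side10c.png

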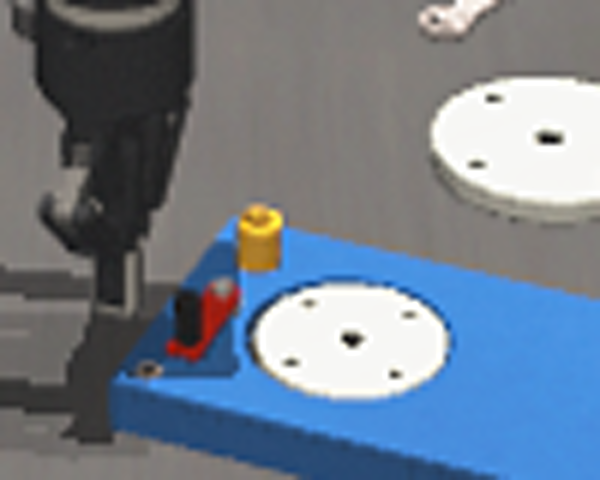

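Emit:
jog_arm(
  commands=[0, 0, 0, 0, 0, -8, 1, 0, 0, 0, 0, 0, -7, 1, -0.157, 0, 0, 0, 2.8, -7, 1, -0.157, 0, 0, 0, 2.8, -7, 1, -0.157, 0, 0, 0, 2.8, -7, 1, 0, 0, 0, 0, 0, 0, 1],
)

```text
time_s: 11.22
position: [0.4646, -0.012, 0.0504]
eef_rot: [2.19, 0.072, -2.186]
ft_force: [0.3, -0.6, -0.5]
grip_width: -0.0002
```

```bash
cat >> h.py <<'E'
def arc():
    s,M=st();phi=np.arctan2(M[1,1],M[0,1])-np.arctan2(UY[1],UY[0]);phi=(phi+np.pi)%(2*np.pi)-np.pi
    r=H(s['position'][:2])-[113,0];ez=np.array([np.cos(phi),np.sin(phi)]);ey=np.array([-ez[1],ez[0]])
    print('phi',phi.round(3),'along arm (45)',(r@ey).round(1),'behind (18)',(r@ez).round(1))
E
python3 - <<'E'
from h import *
arc()
im,d=manip.capture('side');save(im,'side11.png')
a=cv2.imread('pics/side11.png');cv2.imwrite('pics/side11c.png',cv2.resize(a[140:220,200:300],None,fx=6,fy=6,interpolation=cv2.INTER_CUBIC))
E
```

```text
t 11.22 H [111.2  50.4] z 50.4 yawy-hy deg 26.88 down [ 0.001 -0.    -1.   ] F [ 0.3 -0.6 -0.5] w -0.2 q [-0.12  0.38  1.96 -0.    0.79  1.39]
phi 0.469 along arm (45) 45.7 behind (18) 21.2
```

View pics/side11c.png

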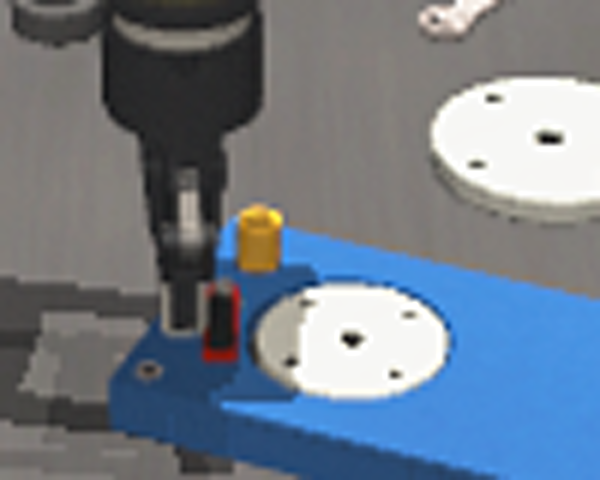

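The clip is moving with the pusher. The pin is at crop (222,320).

Emit:
jog_arm(
  commands=[-0.157, 0, 0, 0, 2.8, -7, 1, -0.157, 0, 0, 0, 2.8, -7, 1, -0.157, 0, 0, 0, 2.8, -7, 1, -0.157, 0, 0, 0, 2.8, -7, 1, -0.157, 0, 0, 0, 2.8, -7, 1, 0, 0, 0, 0, 0, 0, 1],
)

```text
time_s: 12.02
position: [0.5009, -0.0114, 0.0503]
eef_rot: [1.718, 0.776, -1.717]
ft_force: [-0.4, 0.3, -0.4]
grip_width: 0.0001
```

```bash
python3 - <<'E'
from h import *
arc()
im,d=manip.capture('side');save(im,'side12.png')
a=cv2.imread('pics/side12.png');cv2.imwrite('pics/side12c.png',cv2.resize(a[140:220,200:300],None,fx=6,fy=6,interpolation=cv2.INTER_CUBIC))
E
```

```text
t 12.03 H [78.1 35.6] z 50.3 yawy-hy deg 71.77 down [ 0.001  0.    -1.   ] F [-0.4  0.3 -0.4] w 0.1 q [-0.11  0.42  1.89  0.    0.83  0.61]
phi 1.253 along arm (45) 44.3 behind (18) 22.9
```

View pics/side12c.png

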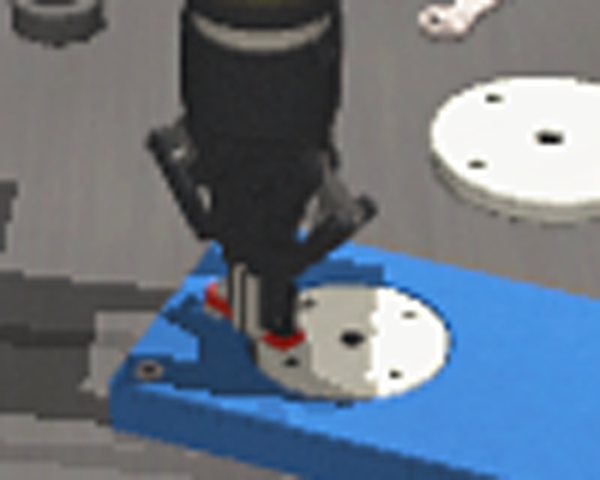

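Emit:
jog_arm(
  commands=[-0.157, 0, 0, 0, 2.8, -7, 1, -0.157, 0, 0, 0, 2.8, -6, 1, 0, 0, 0, 0, 0, 0, 1, 0, 0, 0, 0, 0, -2, 1, 0, 0, 0, 0, 0, 0, 1],
)

```text
time_s: 12.7
position: [0.5132, -0.0026, 0.0502]
eef_rot: [1.502, 0.989, -1.502]
ft_force: [0.2, -1.3, 0.6]
grip_width: -0.0
```

```bash
python3 - <<'E'
from h import *
arc()
im,d=manip.capture('side');save(im,'side13.png')
a=cv2.imread('pics/side13.png');cv2.imwrite('pics/side13c.png',cv2.resize(a[140:220,200:300],None,fx=6,fy=6,interpolation=cv2.INTER_CUBIC))
E
```

```text
t 12.7 H [70.2 22.7] z 50.2 yawy-hy deg 89.85 down [ 0. -0. -1.] F [ 0.2 -1.3  0.6] w -0.0 q [-0.09  0.43  1.86 -0.    0.85  0.32]
phi 1.568 along arm (45) 42.9 behind (18) 22.6
```

View pics/side13c.png

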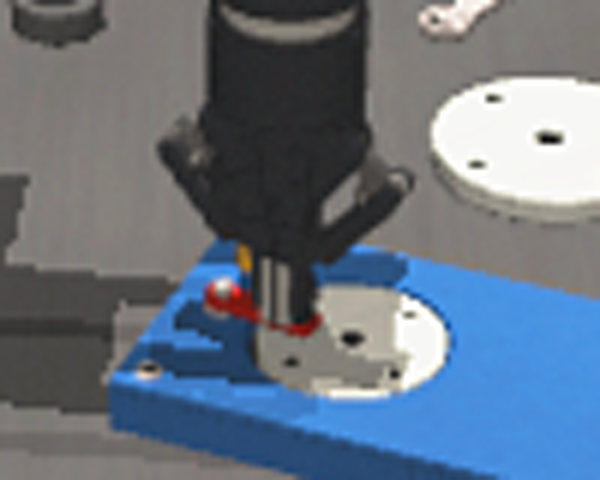

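Emit:
jog_arm(
  commands=[0, 0, 0, 0, 0, -1.5, 1, 0, 0, 0, 0, 0, -1.5, 1, 0, 0, 0, 0, 0, 0, 1],
)

```text
time_s: 13.12
position: [0.5147, 0.0003, 0.0502]
eef_rot: [1.501, 0.99, -1.5]
ft_force: [0.0, -0.6, 0.9]
grip_width: -0.0004
```

Emit:
jog_arm(
  commands=[0, 0, 0, 0, 0, -1, 1, 0, 0, 0, 0, 0, 0, 1],
)

```text
time_s: 13.38
position: [0.5149, 0.0012, 0.0501]
eef_rot: [1.5, 0.99, -1.5]
ft_force: [0.3, -1.0, 0.0]
grip_width: -0.0001
```

```bash
python3 - <<'E'
from h import *
arc()
im,d=manip.capture('side');save(im,'side14.png')
a=cv2.imread('pics/side14.png');cv2.imwrite('pics/side14c.png',cv2.resize(a[140:220,200:300],None,fx=6,fy=6,interpolation=cv2.INTER_CUBIC))
E
```

```text
t 13.38 H [70.1 18.6] z 50.1 yawy-hy deg 89.97 down [-0.  0. -1.] F [ 0.3 -1.   0. ] w -0.1 q [-0.08  0.44  1.86  0.    0.85  0.32]
phi 1.57 along arm (45) 42.9 behind (18) 18.5
```

View pics/side14c.png

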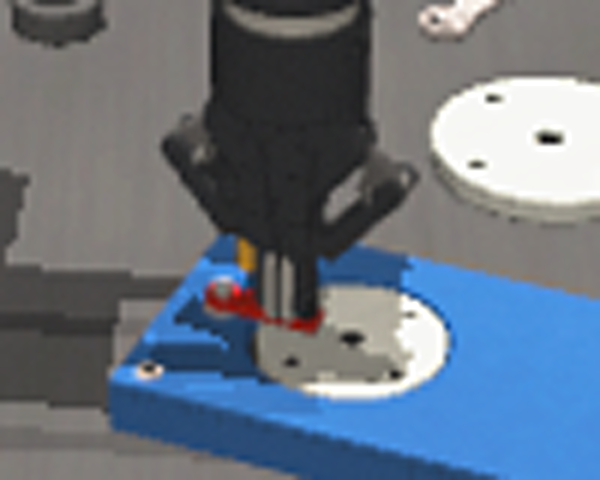

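Emit:
jog_arm(
  commands=[0, 0, 0, 0, 0, -1, 1, 0, 0, 0, 0, 0, 0, 1],
)

```text
time_s: 13.68
position: [0.5153, 0.0021, 0.0501]
eef_rot: [1.5, 0.99, -1.5]
ft_force: [0.1, -1.2, -0.7]
grip_width: 0.0003
```

Emit:
jog_arm(
  commands=[0, 0, 0, 0, 0, -1, 1, 0, 0, 0, 0, 0, 0, 1],
)

```text
time_s: 13.92
position: [0.5157, 0.0027, 0.0501]
eef_rot: [1.5, 0.99, -1.5]
ft_force: [0.2, -2.6, 1.4]
grip_width: -0.0
```

```bash
python3 -c "
from h import *
arc()"
```

```text
t 13.93 H [70.  16.8] z 50.1 yawy-hy deg 89.99 down [-0. -0. -1.] F [ 0.2 -2.6  1.4] w -0.0 q [-0.08  0.44  1.86 -0.    0.85  0.33]
phi 1.571 along arm (45) 43.0 behind (18) 16.8
```

Emit:
jog_arm(
  commands=[0, 0, 0, 0, 0, -1, 1, 0, 0, 0, 0, 0, 0, 1],
)

```text
time_s: 14.18
position: [0.5157, 0.0029, 0.0501]
eef_rot: [1.498, 0.99, -1.501]
ft_force: [-0.8, -6.8, 1.4]
grip_width: 0.0003
```

Emit:
jog_arm(
  commands=[0, 0, 0, 0, 0, -1, 1, 0, 0, 0, 0, 0, 0, 1],
)

```text
time_s: 14.42
position: [0.5158, 0.003, 0.0501]
eef_rot: [1.497, 0.989, -1.501]
ft_force: [-1.6, -9.8, 0.6]
grip_width: -0.0001
```

The TCP has stalled and the force has climbed to about 10 N, so the clip is at its stop. I'll back off and check.

Emit:
jog_arm(
  commands=[0, 0, 0, 0, 0, 8, 1, 0, 0, 0, 0, 0, 12, 1, 0, 0, 0, -40, 0, 5, 1, 0, 0, 0, -60, 0, 0, 1, 0, 0, 0, 0, 0, 50, 1, 0, 0, 0, 0, 0, 60, 1, 0, 0, 0, 0, 0, 60, 1, 0, 0, 0, 0, 0, 60, 1, 0, 0, 0, 0, 0, 0, 1, 0, 0, 0, 0, 0, 0, 1],
)

```text
time_s: 15.68
position: [0.4158, -0.2295, 0.15]
eef_rot: [1.502, 0.99, -1.501]
ft_force: [-0.6, 0.4, -1.4]
grip_width: -0.0002
```

```bash
python3 - <<'E'
from h import *
st()
for c in('top','side'):
    im,d=manip.capture(c);save(im,c+'15.png');np.save(c+'15.npy',d)
    print(c,[(H(r['at'][:2]).round(1),np.round(r['at'][2],3),round(r['conf'],2)) for r in manip.place_of('clip_pin',c)])
a=cv2.imread('pics/side15.png');cv2.imwrite('pics/side15c.png',cv2.resize(a[165:235,210:310],None,fx=7,fy=7,interpolation=cv2.INTER_CUBIC))
E
```

```text
t 15.68 H [ 70.7 269.7] z 150.0 yawy-hy deg 89.86 down [-0.     0.001 -1.   ] F [-0.6  0.4 -1.4] w -0.2 q [-0.59  0.25  1.82  0.    1.07 -0.19]
top [(array([66.8,  0.1]), np.float64(0.049), 0.4)]
side [(array([63.3, -4.2]), np.float64(0.049), 0.54)]
```

View pics/side15c.png

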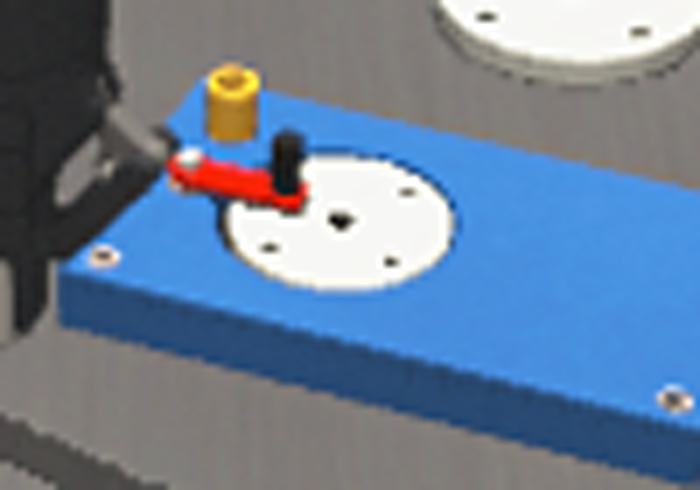

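View pics/top15.png

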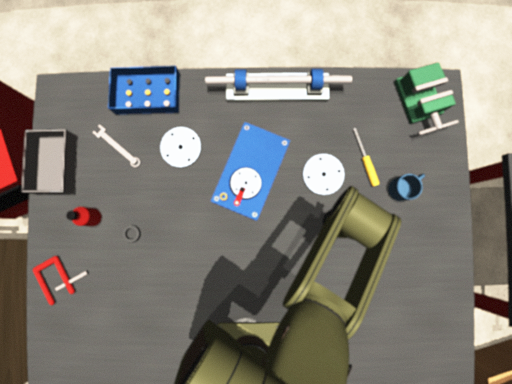

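```bash
python3 - <<'E'
from h import *
im=cv2.cvtColor(cv2.imread('pics/top15.png'),cv2.COLOR_BGR2RGB)
for P in blobs('top',im,'red',(225,170,260,215),.039,5)[:1]:
    r=cv2.minAreaRect(P);b=H(cv2.boxPoints(r));print('clip box',b.round(1).tolist())
d=np.load('side15.npy');P=[]
for hx in range(5,86,3):
  for hy in range(-39,40,3):
    if (hx-45)**2+hy**2<42**2:
        u,v=proj('side',np.r_[W((hx,hy)),.03])[0].round().astype(int);p=world('side',[u,v],d[v,u])[0]
        q=H(p[:2])-[45,0]
        if 0.015<p[2]<.036:P.append([*q,p[2]*1e3])
P=np.array(P);print(np.linalg.lstsq(np.c_[P[:,:2],np.ones(len(P))],P[:,2],rcond=None)[0],len(P))
st();manip.job_done()
E
```

```text
clip box [[107.7, 11.8], [65.2, 5.2], [68.1, -13.5], [110.6, -6.9]]
[1.26713723e-03 2.21903265e-02 3.11890826e+01] 539
t 15.88 H [ 70.4 268.2] z 150.0 yawy-hy deg 90.11 down [-0.     0.001 -1.   ] F [ 0.1  0.4 -0.5] w -0.1 q [-0.59  0.25  1.82  0.    1.07 -0.19]
the job is handed in; nothing more can be done
```

I slid the 96 mm cap across the housing with two fingertips until it dropped into the recess. I then pushed the red clip round by its pin until it stopped. The job was handed in at about 15.9 s, inside the 54 s limit.

- **Cap:** the depth picture shows its top about 31 mm above the bench and tilted about 1° at most. Spot readings on the housing's top face gave 29 to 32 mm, so the cap is flush and home.
- **Clip:** the fingertips stopped moving and the push force rose to about 10 N, so I took that as the stop. The top camera put the pin at (67, 0) mm in the housing's frame, against an expected (68, 0).
- **Disagreement on the clip:** the side camera's network put the pin about 6 mm off, at (63, -4) mm. A box fitted round the red of the clip in the top picture lay about 9° off the housing's axis, which I put down to the coarse pixels and the black pin hiding part of it.
- **Everything else:** the bush and the other things on the bench look unmoved in the last pictures. The robot was clear of everything at hand-in.

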